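# Lay the honing strop down on its sloping rest

## Task

Tip the tall honing strop that stands on end on its wooden stand over, away from the heel stop, so that it lies sloping across the rest block, leather face up, with its foot still down on the stand's board. Only touch it with the fingers: do not grip or lift it, and do not push hard; keep a finger in front of it as it comes over and let it all the way down so that it lands gently instead of falling. Then take the hand away; leave the other things on the bench where they are.

Things in the scene. Friction and masses are not known exactly. Their poses are not given: they have to be found in the camera images.
- strop: honing strop: dark wood block 28 mm thick (x) x 60 wide (y) x 180 tall (z), tan leather on its +x side, about 0.2 kg. At the start it stands loose on end on the stand's board, leather towards the heel stop; leaned by 9 degrees it balances on its lower edge, beyond that it falls by itself. Origin: centre of its foot (the 28 x 60 mm end it stands on); z runs up along the strop.
- strop_top (a point): centre of the strop's other end face, 180 mm from its foot; same axes as the strop
- stand: strop stand, fixed to the bench: wooden board 180 (x) x 90 (y) x 10 mm thick, with the rest block near its -x end and the heel stop at its +x end. Origin at the centre of the board's underside, at bench height; x points from rest block to heel stop, roughly away from the robot.
- heel_stop (a point): heel stop: a wall 12 mm thick across the stand's +x end, 90 wide, its top 40 mm above the bench; the point is the middle of its top edge on the strop's side, 78 mm from the stand's origin towards +x. At the start the strop stands 3 to 10 mm in front of it.
- rest_top (a point): centre of the top of the rest block: a wall 14 mm thick (x), 90 wide (y), top 50 mm above the bench, 64 mm from the stand's origin towards -x; axes as the stand. Once down, the strop slopes about 20 degrees from level and its upper end juts out some 60 mm beyond this block, its underside there about 65 mm above the bench, with free room below.
- jar: bystander, to be left alone: glue jar: clear, black cap, 60 mm diameter, 110 high, standing; origin at the centre of its underside
- spool: bystander, to be left alone: thread spool, 48 mm diameter, 60 high, standing; origin at the centre of its underside
- brassbar: bystander, to be left alone: brass bar 100 x 22 x 18 mm lying flat; origin at the centre of its underside, x along it
- maul: bystander, to be left alone: turned wooden maul standing on its head, 66 mm diameter, 170 high, handle up; origin at the centre of its underside
- awl: bystander, to be left alone: awl with wooden handle, 140 mm long, lying; x points from handle to tip
- tin: bystander, to be left alone: open steel tin 110 x 80 x 25 mm; origin at the centre of its underside
- waxblock: bystander, to be left alone: block of beeswax 50 x 35 x 28 mm; origin at the centre of its underside
Not all that is in view belongs to the job. There is more than one size of the strop; the job needs the middle-sized.

How it is judged (in metres and radians):
At the end, for the whole second after the job is handed in: The strop lies at rest on the stand, its long axis 62 to 80 degrees from upright, leather face up, its upper end out beyond the rest block and within 45 mm of the stand's middle line, its foot down on the board between heel stop and rest, within 35 mm of the middle line (angle between strop's own z axis and vertical between 1.08 and 1.4 rad and angle between strop's own x axis and vertical below 0.55 rad and x of strop_top in the frame of stand below -0.08 m and z of strop_top in the frame of stand above 0.05 m and y of strop_top in the frame of stand between -0.045 and 0.045 m and y of strop in the frame of stand between -0.035 and 0.035 m and x of strop in the frame of stand between 0 and 0.085 m and height (world z) of strop below 0.04 m and linear speed of strop below 0.02 m/s and contact force between strop and stand above 0.5 N); the robot touches nothing.
It fails at once if the strop falls instead of being let down (turns faster than 4 rad/s) (angular speed of strop above 4 rad/s).
It fails at once if the strop strikes the stand hard (over 40 N) (contact force between strop and stand above 40 N).
It fails at once if the strop is pinched or pushed hard (over 25 N from the fingers) (contact force between the fingers and strop above 25 N).
It fails at once if the strop's foot is lifted off the board (height (world z) of strop above 0.045 m).
It fails at once if one of the other things on the bench is moved more than 25 mm (distance of any of jar, spool, brassbar, maul, awl, tin, waxblock from where it was at the start of the episode above 0.025 m).
It also fails if it takes over 48 s, if anything falls off the work surface, if the arm or the gripper's body presses on something with over 40 N, if the wrist force passes 120 N, or if a joint passes its speed limit or range.

## Robot

A 7-joint arm with a two-finger parallel gripper is mounted at the origin on the work surface. World frame = base frame: x ahead of the robot, y to its left, z up, the work surface at z = 0. Lengths are in mm, angles in rad, forces in N, time in s.
With the tool pointing down it reaches from about 400 to 875 mm from the base axis. Payload 4.4 kg.
Tool frame: the origin (TCP) lies midway between the tips of the shut fingers; the grasp point (between the pads) lies ctrl.tcp_to_grasp behind it (ctrl.tcp_to_grasp is the distance from the TCP to the grasp point, in mm); z points along the fingers, y is the line along which they close (so a half turn about z gives the same grasp; the last joint's range is limited). The gripper opens to 85 mm and grips with 20 to 120 N. Pads are 22 mm wide; open, the fingers measure 114 mm over their backs; the gripper's body (76 mm by 85 mm) begins 54 mm behind the grasp point. The pads swing forward as they close: fully open they stand 13 mm farther back than shut.
Start: joints at [1.039, 0.628, 0.038, 1.517, -0.027, 0.996, -0.02], TCP at [291.969, -580.752, 198.413] pointing down, gripper open.
Joint ranges: [-3.06, 3.06], [-0.37, 2.12], [-1.25, 1.32], [0.18, 2.47], [-1.1, 4.24], [0.23, 1.98], [-2.94, 2.94]. Speed limits (rad/s): [2.57, 2.57, 3.14, 3.14, 3.14, 3.14, 3.14].

## Interface

Orientations are given as [roll, pitch, yaw] about the fixed x, y, z axes, in that order (R = Rz(yaw) Ry(pitch) Rx(roll)).
In Python, from cell import ctrl, get_image, get_calibration, workorder, boxes_of, place_of gives the robot as it stands.
- The arm moves only by the tool play_rows, never from a script. Its argument "series" is a list that holds one entry, the list of rows, each a list of 7 numbers: the shift along the world's x, y, z in cm, then the turn, a rotation vector about the world's x, y, z in degrees, then the closure, from 0 (fully open) to 1 (shut). A call has 1 to 20 rows; each row shifts and turns the commanded pose from where the row before left it; what a row does not reach is not made up. A row lasts 1/8 s, in which the tool goes at most 62.5 mm and 10.7 degrees, less where a joint would pass 70% of its speed; a pose out of reach is approached as far as the arm can. A call with a gripper value outside its range is refused whole. The fingers move at their own pace and stop on an object; the grip force is fixed at half the most. Time passes only in rows, so rows that do not move let the fingers close. It gives the time, the measured TCP pose, the force, the opening and the grip force at its end, in the units of the state.
- ctrl.read_state(): the state, without advancing time (a new reading comes with each control period).
- get_image(name): name is "scene" or "side" or "wrist"; returns (picture, depth): 420x560x3 uint8, red, green, blue; 420x560 float32, mm along the optical axis (not along the pixel's ray), 0 where there is no reading.
- get_calibration(name): a dict with "K" (3x3 intrinsics, pixels), "R" (3x3) and "t" (3): a world point X has camera coordinates R X + t; the wrist camera has in their place "mount" (4x4, takes a point from camera to tool coordinates, whose origin is the TCP and whose axes are the flange's). Camera axes: x right, y down, z forward; pixel columns grow to the right and rows downward; lengths in mm; the calibration is good to about 2 mm. The wrist camera is an equidistant fisheye: a pixel r from the principal point sees the ray r / f radians off the axis. A picture is of the moment at which its call begins: read the wrist's pose just before it. get_calibration takes no time and is no camera call.
- workorder.finish_job(): hands the job in; it is judged then, once.
Trained networks look in the newest picture that a camera, given by its name, has taken for a name from the list of things; names that differ only in an ending like _2 or _b are one class to them, and where a whole thing is asked for, a point or a joint stands for the part that bears it (a point fixed in the world has none). Each returns a list of dicts, best first, with "p" (0 to 1); they miss things now and then, are a little off and sometimes report something else, mostly with a low value. They report only what shows in the picture. A call takes as long as a camera call. They do not tell look-alikes from the thing itself.
- boxes_of(target, camera): "pixel" ([column, row] in pixels, amid what is visible of it).
- place_of(target, camera): "pixel" ([column, row] in pixels: a listed point, or the origin of a listed thing).
The state is a dict: "clock": time; "qpos": joint angles; "qd": joint speeds; "tau": joint torques, N m; "eef_pos": TCP position; "tool_rot": TCP orientation; "force": force on the tool from outside, world axes, zero at the start; "torque": the same for the moment, N m; "width": finger opening in mm; "gripper_force": force on a finger pad.
Only numpy, scipy, OpenCV 4.12 (cv2) and the standard library are available. Lean on these libraries where they do the work, as an engineer would, in place of code of your own. Each camera call takes 0.05 s, during which the arm holds its last target. There are 200 camera calls.

## Working session

There is one attempt and no reset: what is moved stays moved. The work goes in short steps, Python scripts to look and compute and a tool call to move; the robot and the scene stay as the last step left them, time stands still between calls to the robot, and variables do not carry over. Pictures are saved under pics/ and viewed, at most 10 in all, crops included, and the job is handed in when it is done.

Besides the shell and the picture viewer there is one more tool, called after "Emit:" by a JSON object that holds its "method" and its "body". play_rows: Moves the arm, as the interface text tells. Its arguments: {"type":"object","properties":{"series":{"type":"array"}},"required":["series"]}

```bash
ls; mkdir -p pics; cat > h.py <<'E'
import numpy as np, cv2
from cell import ctrl, get_image, get_calibration, workorder, boxes_of, place_of
def lift(name, depth, px, w=2):
    c=get_calibration(name); K,R,t=map(np.array,(c["K"],c["R"],c["t"]))
    u,v=int(round(px[0])),int(round(px[1])); p=depth[max(0,v-w):v+w+1,max(0,u-w):u+w+1]; p=p[p>0]
    if len(p)==0: return None
    z=np.median(p); X=z*np.linalg.inv(K)@np.array([px[0],px[1],1]); return R.T@(X-t.ravel())
def cloud(name, depth):
    c=get_calibration(name); K,R,t=map(np.array,(c["K"],c["R"],c["t"]))
    v,u=np.mgrid[:420,:560]; P=np.stack([u,v,np.ones_like(u)],-1)@np.linalg.inv(K).T*depth[...,None]
    return (P-t.ravel())@R
E
python3 - <<'E'
from h import *
s=ctrl.read_state(); print({k:np.round(s[k],3) for k in s}, ctrl.tcp_to_grasp)
for n in("scene","side"):
    im,d=get_image(n); cv2.imwrite(f"pics/{n}0.png",im[:,:,::-1]); np.savez(f"{n}0.npz",im=im,d=d)
    for t in("strop","strop_top","stand","heel_stop","rest_top"):
        for r in place_of(t,n)[:4]:
            L=lift(n,d,r["pixel"]); print(n,t,round(r["p"],2),np.round(r["pixel"]),None if L is None else np.round(L))
E
```

```text
pics
{'clock': np.float64(0.0), 'qpos': array([ 1.039,  0.629,  0.038,  1.518, -0.027,  0.996, -0.02 ]), 'qd': array([-0.001,  0.   ,  0.002, -0.001, -0.002, -0.001,  0.   ]), 'tau': array([ 1.0000e-03, -5.6340e+01,  1.2260e+00, -1.9345e+01,  1.1000e-02,
        1.0000e-02, -0.0000e+00]), 'eef_pos': array([ 291.681, -580.088,  197.487]), 'tool_rot': array([-3.14 ,  0.   ,  0.466]), 'force': array([ 0.241,  0.038, -0.207]), 'torque': array([ 0.024, -0.029,  0.01 ]), 'gripper_force': np.float64(0.0), 'width': np.float64(85.629)} 18.700000000000003
scene strop 0.94 [339. 252.] [720. 196.  32.]
scene strop 0.84 [254. 284.] [772. -31.  11.]
scene strop 0.75 [259. 244.] [665.  -6.  39.]
scene strop_top 0.77 [249. 248.] [752. -34. 118.]
scene strop_top 0.75 [252. 192.] [636. -12. 190.]
scene strop_top 0.62 [347. 182.] [707. 197. 248.]
scene stand 0.93 [255. 230.] [651. -13.  77.]
scene heel_stop 0.66 [262. 240.] [654.   4.  38.]
scene rest_top 0.82 [241. 207.] [526. -42.  51.]
side strop 0.88 [283. 228.] [633.  19.  52.]
side strop 0.77 [244. 226.] [700. 195. 251.]
side strop 0.68 [255. 298.] [692. 225.  36.]
side strop_top 0.89 [242. 230.] [704. 206. 250.]
side strop_top 0.81 [235. 196.] [759. -28. 122.]
side strop_top 0.66 [282. 180.] [634. -10. 192.]
side stand 0.67 [304. 230.] [579.  -8.  12.]
side stand 0.17 [345. 271.] [476. 123.   5.]
side heel_stop 0.94 [273. 222.] [663. -12.  42.]
side heel_stop 0.16 [281. 230.] [639.  19.  42.]
side rest_top 0.75 [325. 215.] [520. -31.  49.]
```

View pics/scene0.png

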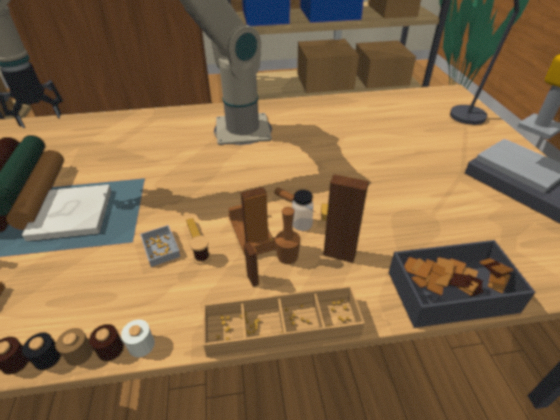

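View pics/side0.png

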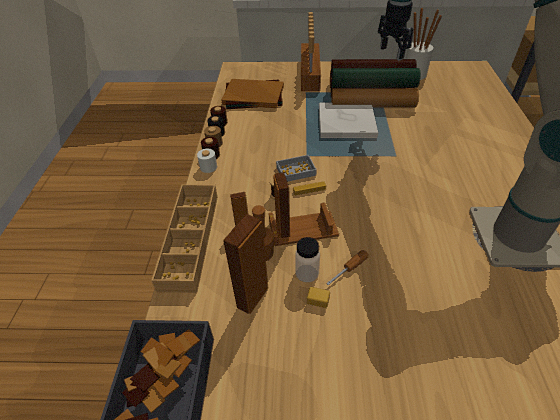

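```bash
python3 - <<'E'
from h import *
P=np.concatenate([cloud(n,np.load(n+"0.npz")["d"]).reshape(-1,3) for n in("scene","side")])
for n in("scene","side"):
    d=np.load(n+"0.npz")["d"]; C=cloud(n,d)[d>0]
    m=(abs(C[:,0]-600)<110)&(abs(C[:,1]+20)<80)
    C=C[m]
    for nm,lo,hi,xr in(("top",184,200,(600,680)),("shaft",60,180,(600,680)),("rest",46,55,(480,560)),("heel",36,44,(600,690)),("board",6,14,(450,700))):
        Q=C[(C[:,2]>lo)&(C[:,2]<hi)&(C[:,0]>xr[0])&(C[:,0]<xr[1])]
        if len(Q)>5:
            (c,wh,a)=cv2.minAreaRect(Q[:,:2].astype(np.float32)); print(n,nm,len(Q),np.round(Q.mean(0)),np.round(Q.min(0)),np.round(Q.max(0)),np.round(c),np.round(wh),round(a,1))
            print(np.round(cv2.boxPoints((c,wh,a))).tolist())
E
```

```text
scene top 223 [640.  -9. 189.] [617. -40. 184.] [658.  21. 192.] [638.  -9.] [30. 60.] 16.4
[[615.0, 15.0], [632.0, -42.0], [661.0, -34.0], [644.0, 24.0]]
scene shaft 916 [651.  -8. 121.] [632. -41.  60.] [679.  57. 180.] [654.   8.] [106.  32.] 74.9
[[625.0, -39.0], [656.0, -47.0], [683.0, 55.0], [653.0, 64.0]]
scene rest 48 [525. -58.  49.] [515. -76.  46.] [535. -41.  52.] [524. -58.] [15. 37.] 9.9
[[514.0, -41.0], [520.0, -78.0], [535.0, -75.0], [528.0, -39.0]]
scene heel 140 [658.   3.  40.] [638. -40.  36.] [686.  39.  44.] [658.  -1.] [84. 39.] 78.7
[[631.0, -38.0], [669.0, -46.0], [686.0, 37.0], [648.0, 44.0]]
scene board 323 [589. -42.  10.] [504. -91.   6.] [698.  40.  14.] [603. -24.] [228. 101.] 27.5
[[479.0, -32.0], [525.0, -121.0], [727.0, -16.0], [681.0, 73.0]]
side top 214 [636.  -6. 191.] [618. -44. 184.] [657.  21. 195.] [637. -11.] [28. 63.] 14.1
[[615.0, 17.0], [631.0, -45.0], [658.0, -38.0], [643.0, 23.0]]
side shaft 526 [637.  15. 119.] [616. -37.  60.] [679.  60. 180.] [645.  18.] [99. 54.] 73.0
[[605.0, -21.0], [657.0, -37.0], [686.0, 58.0], [634.0, 73.0]]
side rest 126 [517. -31.  52.] [504. -76.  46.] [531.  11.  55.] [517. -33.] [14. 88.] 11.2
[[502.0, 9.0], [519.0, -78.0], [533.0, -75.0], [516.0, 12.0]]
side heel 126 [656.   1.  41.] [618. -45.  36.] [674.  40.  44.] [661.  -3.] [46. 80.] 37.8
[[618.0, 14.0], [667.0, -49.0], [704.0, -21.0], [655.0, 43.0]]
side board 908 [572. -17.  12.] [490. -96.   6.] [676.  59.  14.] [576.  -8.] [180. 152.] 13.2
[[471.0, 45.0], [506.0, -103.0], [681.0, -62.0], [647.0, 86.0]]
```

The scene view shows three strops. The middle one is on the stand at about (255,215), the large one is at (345,220), and the small one at (252,265). The side view shows the stand's rest block to the right at (327,217) and the maul and jar on the near side. The strop top is at about (638,-10,190), and the stand yaw is about 12°.

The plan is to straddle the strop's top with a part-open, downward hand. I'll push with the rear finger, then let the strop down on the front finger.

Emit:
{"method": "play_rows", "body": {"series": [[[0, 0, 4, 0, 0, 0, 0.2], [0, 0, 5, 0, 0, 0, 0.4], [2.5, 4.1, 0, 0, 0, 5.5, 0.4], [2.5, 4.1, 0, 0, 0, 5.5, 0.4], [2.5, 4.1, 0, 0, 0, 5.5, 0.4], [2.5, 4.1, 0, 0, 0, 5.5, 0.4], [2.5, 4.1, 0, 0, 0, 5.5, 0.4], [2.5, 4.1, 0, 0, 0, 5.5, 0.4], [2.5, 4.1, 0, 0, 0, 5.5, 0.4], [2.5, 4.1, 0, 0, 0, 5.5, 0.4], [2.5, 4.1, 0, 0, 0, 5.5, 0.4], [2.5, 4.1, 0, 0, 0, 5.5, 0.4], [2.5, 4.1, 0, 0, 0, 5.5, 0.4], [2.5, 4.1, 0, 0, 0, 5.5, 0.4], [2.3, 4.0, 0, 0, 0, 5.5, 0.4], [2.3, 3.8, 0, 0, 0, 5.0, 0.4]]]}}

```text
clock: 2.6
eef_pos: [638.6, -9.4, 288.5]
tool_rot: [3.141, 0.0, 1.804]
force: [-0.3, -0.8, -1.0]
width: 51.5
gripper_force: 0.0
```

```bash
python3 - <<'E'
from h import *
s=ctrl.read_state(); print({k:np.round(s[k],3).tolist() for k in("clock","qpos","eef_pos","tool_rot","width","force")}); print([a for a in dir(ctrl) if a[0]!='_'])
E
```

```text
{'clock': 2.6, 'qpos': [0.195, 0.556, -0.384, 1.421, 0.213, 1.205, 0.021], 'eef_pos': [638.627, -9.41, 288.542], 'tool_rot': [3.141, 0.0, 1.804], 'width': 51.482, 'force': [-0.313, -0.798, -0.967]}
['MotionError', 'read_state', 'tcp_to_grasp']
```

```bash
cat >> h.py <<'E'
from scipy.spatial.transform import Rotation as Ro
def wcloud():
    s=ctrl.read_state(); im,d=get_image("wrist"); c=get_calibration("wrist"); K=np.array(c["K"]); M=np.array(c["mount"])
    v,u=np.mgrid[:420,:560]; x=(u-K[0,2])/K[0,0]; y=(v-K[1,2])/K[1,1]; r=np.hypot(x,y)+1e-9
    f=np.tan(np.minimum(r,1.45))/r; P=np.stack([x*f,y*f,np.ones_like(x)],-1)*d[...,None]
    T=P@M[:3,:3].T+M[:3,3]; W=T@Ro.from_euler("xyz",s["tool_rot"]).as_matrix().T+s["eef_pos"]
    W[d<=0]=np.nan; return im,d,T,W
E
python3 - <<'E'
from h import *
im,d,T,W=wcloud(); cv2.imwrite("pics/w1.png",im[:,:,::-1])
Q=W[(W[...,2]>183)&(W[...,2]<197)&(abs(W[...,0]-638)<50)&(abs(W[...,1]+10)<60)]
print(len(Q),np.nanmin(d),Q.mean(0)); c=cv2.minAreaRect(Q[:,:2].astype(np.float32)); print(c)
for n,lo,hi in(("rest",46,54),("heel",36,44)):
    Q=W[(W[...,2]>lo)&(W[...,2]<hi)&(abs(W[...,0]-590)<110)&(abs(W[...,1]+20)<70)]; 
    Q=Q[(Q[:,0]<560) if n=="rest" else (Q[:,0]>645)]
    if len(Q): print(n,len(Q),Q.mean(0),cv2.minAreaRect(Q[:,:2].astype(np.float32)))
E
```

```text
2112 0.0 [635.94213688  -8.02747457 189.27966753]
((636.295166015625, -9.462936401367188), (28.07312774658203, 60.2302131652832), 13.894974708557129)
rest 656 [517.52075255 -32.16367472  49.27854807] ((517.1668701171875, -34.072811126708984), (14.919304847717285, 90.12469482421875), 11.663830757141113)
heel 584 [ 6.61459665e+02 -4.71888698e-01  3.95322082e+01] ((662.4109497070312, -2.517364501953125), (11.978598594665527, 89.60413360595703), 13.52132511138916)
```

View pics/w1.png

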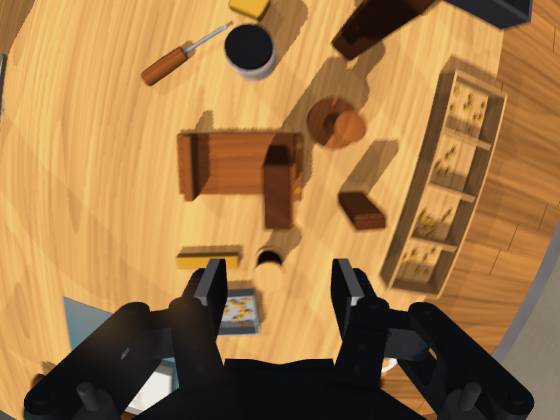

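The wrist view shows the strop's top end at (278,195), between the finger positions along x. The rest block is on the left at (188,165), the heel stop is at (297,165), and the spool, bar, jar and maul are all clear. The strop's yaw is 13.9° and the tool's is 13.4°, so I'll lower the hand to straddle it.

Emit:
{"method": "play_rows", "body": {"series": [[[0, 0, -3, 0, 0, 0, 0.4], [0, 0, -3, 0, 0, 0, 0.4], [0, 0, -2.5, 0, 0, 0, 0.4], [0, 0, -2.3, 0, 0, 0, 0.4], [0, 0, -2, 0, 0, 0, 0.4], [0, 0, 0, 0, 0, 0, 0.4]]]}}

```text
clock: 3.4
eef_pos: [636.6, -11.2, 158.9]
tool_rot: [-3.138, -0.001, 1.801]
force: [1.4, 0.3, -0.3]
width: 51.3
gripper_force: 0.0
```

```bash
python3 - <<'E'
from h import *
im,d,T,W=wcloud(); s=ctrl.read_state(); print(s["eef_pos"],s["qpos"],s["force"])
im,d=get_image("side"); cv2.imwrite("pics/s2.png",cv2.resize(im[110:290,180:400,::-1],None,fx=3,fy=3))
E
```

```text
[637.6677143  -10.97846316 160.21174544] [ 0.18225588  0.6711697  -0.35238961  1.58591164  0.27016047  0.93393357
 -0.03179403] [ 0.1726963  -0.20862729  0.40449657]
```

View pics/s2.png

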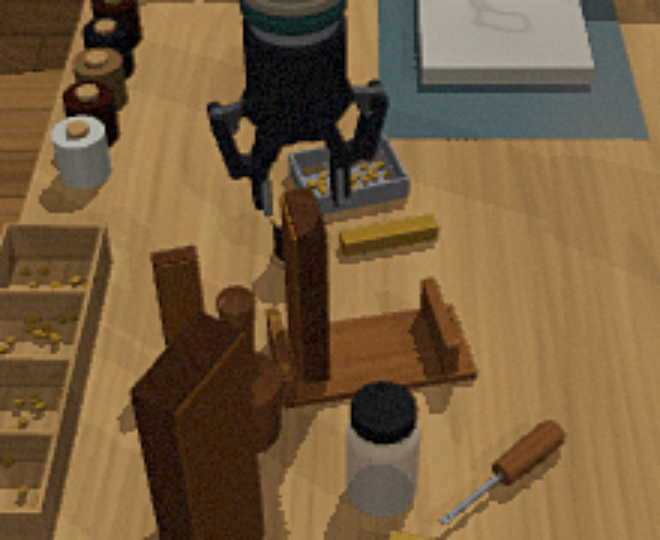

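```bash
cat > plan.py <<'E'
from h import *
S0=np.array([636.3,-9.5]); az=np.radians(13.7); U=np.array([np.cos(az),np.sin(az)])
def pose(th):
    w=np.interp(th,[12,45],[38,84]); phi=np.interp(th,[10,70],[0,28]); d=np.interp(th,[12,45],[30,37])
    t,p=np.radians([th,phi]); C=np.array([-14-180*np.sin(t),10+180*np.cos(t)])
    q=C+w/2*np.array([np.cos(p),np.sin(p)])+d*np.array([np.sin(p),-np.cos(p)])
    return np.r_[S0+U*q[0],q[1]],phi,(85.5-w)/85.5
def rows(cmd,phi0,ths):
    cmd=np.array(cmd,float)
    for th in ths:
        P,phi,c=pose(th); dl=np.round((P-cmd)/10,2); cmd+=dl*10; a=round(phi-phi0,1); phi0+=a
        print([*dl.tolist(),round(.237*a,2),round(-.972*a,2),0,round(c,2)],end=", ")
    print("\n",cmd,phi0,ths[-1])
E
python3 - <<'E'
from plan import *
rows([637,-11,160.4],0,np.arange(3,33,1.5))
E
```

```text
[-0.5, 0.05, -0.06, np.float64(0.0), np.float64(-0.0), 0, np.float64(0.56)], [-0.46, -0.12, -0.04, np.float64(0.0), np.float64(-0.0), 0, np.float64(0.56)], [-0.45, -0.11, -0.04, np.float64(0.0), np.float64(-0.0), 0, np.float64(0.56)], [-0.46, -0.11, -0.05, np.float64(0.0), np.float64(-0.0), 0, np.float64(0.56)], [-0.45, -0.11, -0.07, np.float64(0.0), np.float64(-0.0), 0, np.float64(0.56)], [-0.44, -0.11, -0.07, np.float64(0.05), np.float64(-0.19), 0, np.float64(0.56)], [-0.41, -0.1, -0.07, np.float64(0.17), np.float64(-0.68), 0, np.float64(0.56)], [-0.31, -0.07, -0.11, np.float64(0.17), np.float64(-0.68), 0, np.float64(0.53)], [-0.31, -0.08, -0.12, np.float64(0.17), np.float64(-0.68), 0, np.float64(0.51)], [-0.3, -0.07, -0.13, np.float64(0.17), np.float64(-0.68), 0, np.float64(0.48)], [-0.3, -0.07, -0.13, np.float64(0.17), np.float64(-0.68), 0, np.float64(0.46)], [-0.29, -0.07, -0.14, np.float64(0.17), np.float64(-0.68), 0, np.float64(0.43)], [-0.29, -0.08, -0.16, np.float64(0.17), np.float64(-0.68), 0, np.float64(0.41)], [-0.29, -0.07, -0.16, np.float64(0.17), np.float64(-0.68), 0, np.float64(0.38)], [-0.28, -0.06, -0.17, np.float64(0.17), np.float64(-0.68), 0, np.float64(0.36)], [-0.28, -0.07, -0.18, np.float64(0.17), np.float64(-0.68), 0, np.float64(0.34)], [-0.27, -0.07, -0.18, np.float64(0.17), np.float64(-0.68), 0, np.float64(0.31)], [-0.27, -0.06, -0.2, np.float64(0.17), np.float64(-0.68), 0, np.float64(0.29)], [-0.26, -0.07, -0.2, np.float64(0.17), np.float64(-0.68), 0, np.float64(0.26)], [-0.25, -0.06, -0.21, np.float64(0.17), np.float64(-0.68), 0, np.float64(0.24)], 
 [568.3 -26.1 135.5] 10.0 31.5
```

Emit:
{"method": "play_rows", "body": {"series": [[[-0.1, -0.025, 0, 0, 0, 0, 0.5], [0, 0, 0, 0, 0, 0, 0.55], [0, 0, 0, 0, 0, 0, 0.56], [0, 0, 0, 0, 0, 0, 0.56], [0, 0, 0, 0, 0, 0, 0.56]]]}}

```text
clock: 4.12
eef_pos: [637.0, -11.0, 160.4]
tool_rot: [-3.142, -0.0, 1.801]
force: [-0.7, 0.2, 0.6]
width: 37.7
gripper_force: 0.0
```

Emit:
{"method": "play_rows", "body": {"series": [[[-0.5, 0, -0.06, 0, 0, 0, 0.56], [-0.46, -0.1, -0.04, 0, 0, 0, 0.56], [-0.45, -0.1, -0.04, 0, 0, 0, 0.56], [-0.46, -0.11, -0.05, 0, 0, 0, 0.56], [-0.45, -0.11, -0.07, 0, 0, 0, 0.56], [-0.44, -0.11, -0.07, 0.05, -0.19, 0, 0.56], [-0.41, -0.1, -0.07, 0.17, -0.68, 0, 0.56], [0, 0, 0, 0, 0, 0, 0.56]]]}}

```text
clock: 5.12
eef_pos: [604.6, -17.7, 156.4]
tool_rot: [3.126, -0.0, 1.801]
force: [0.9, 0.3, 0.2]
width: 37.3
gripper_force: 0.0
```

```bash
python3 - <<'E'
from h import *
s=ctrl.read_state(); print(s["eef_pos"],s["force"],s["width"],s["tool_rot"])
im,d=get_image("side"); cv2.imwrite("pics/s3.png",cv2.resize(im[110:290,180:400,::-1],None,fx=3,fy=3))
E
```

```text
[604.60505868 -17.68054427 156.41824992] [0.94116241 0.29525221 0.22071565] 37.3357191462249 [ 3.12630413e+00 -1.09239286e-04  1.80066098e+00]
```

View pics/s3.png

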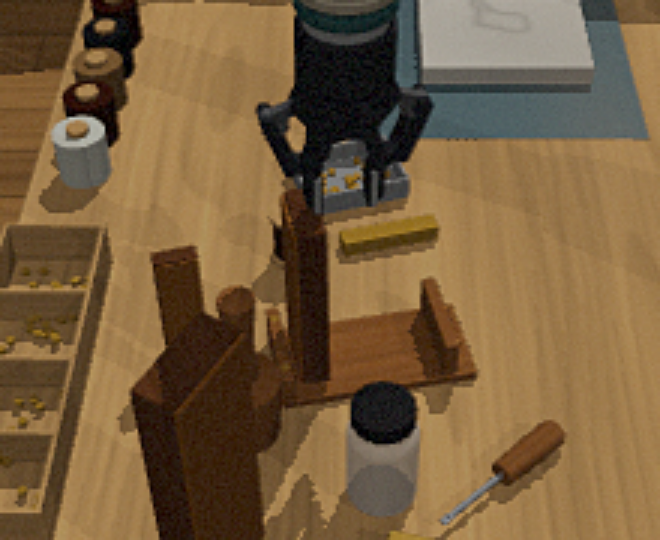

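The side view shows the strop at (305,285) still upright. The fingers at (315,205) seem to be behind it on the -y side, so I'll measure the fingers directly.

```bash
python3 - <<'E'
from h import *
im,d,T,W=wcloud(); np.savez("w3.npz",im=im,d=d,T=T,W=W)
z=T[...,2]; m=(z>-40)&(z<15)&(np.abs(T[...,0])<80)&(np.abs(T[...,1])<90)
Q=T[m]; print(len(Q)); 
for lo in range(-90,90,15):
    q=Q[(Q[:,1]>=lo)&(Q[:,1]<lo+15)]
    if len(q)>5: print(lo,len(q),np.round(q.min(0)),np.round(q.max(0)),np.round(np.median(q,0)))
print(get_calibration("wrist"))
for n in("side","scene"):
    _,d=get_image(n); C=cloud(n,d); m=(C[...,2]>150)&(C[...,2]<300)&(abs(C[...,0]-610)<90)&(abs(C[...,1]+20)<110)&(d>0)
    for lo in range(150,300,10):
        q=C[m]; q=q[(q[:,2]>=lo)&(q[:,2]<lo+10)]
        if len(q): print(n,lo,len(q),np.round(q.min(0)),np.round(q.max(0)),np.round(np.median(q,0)))
E
```

```text
6366
-30 100 [-11. -25. -40.] [ 12. -19. -34.] [  5. -19. -38.]
15 2719 [-29.  18. -40.] [31. 30. 15.] [ 18.  21. -29.]
30 2392 [-16.  30. -35.] [31. 45. 15.] [ 20.  38. -32.]
45 334 [-17.  45. -31.] [30. 47. 15.] [ 11.  46. -29.]
75 821 [ 51.  83. -10.] [76. 90. 15.] [64. 86. -5.]
{'K': array([[325.1922621 ,   0.        , 278.57051634],
       [  0.        , 325.1922621 , 211.15230111],
       [  0.        ,   0.        ,   1.        ]]), 'mount': array([[ 1.19738747e-03, -9.54499572e-01, -2.98209880e-01,
         7.63468821e+01],
       [ 9.99999153e-01,  1.29501648e-03, -1.29795226e-04,
        -1.53486267e-01],
       [ 5.10076196e-04, -2.98209472e-01,  9.54500315e-01,
        -1.75166473e+02],
       [ 0.00000000e+00,  0.00000000e+00,  0.00000000e+00,
         1.00000000e+00]])}
side 150 72 [616. -30. 150.] [698.  82. 160.] [646.  20. 156.]
side 160 129 [618. -29. 160.] [699.  82. 170.] [679.  65. 167.]
side 170 67 [618. -27. 170.] [699.  78. 180.] [645.  20. 172.]
side 180 63 [618. -37. 180.] [657.  22. 190.] [640.  16. 187.]
side 190 154 [573. -40. 190.] [653.  21. 200.] [636.
[... 910 characters left out ...]
 190 128 [585. -39. 190.] [653.  19. 200.] [635. -13. 191.]
scene 200 44 [586. -32. 200.] [639.  -1. 210.] [631. -19. 205.]
scene 210 46 [583. -34. 211.] [639.  -1. 220.] [631. -17. 216.]
scene 220 31 [580. -33. 220.] [640.  -4. 228.] [631. -20. 223.]
scene 230 22 [562. -40. 231.] [652.   0. 240.] [588. -24. 237.]
scene 240 61 [560. -40. 240.] [659.   5. 250.] [652. -12. 246.]
scene 250 48 [554. -41. 250.] [662.   5. 260.] [634. -21. 256.]
scene 260 71 [550. -42. 261.] [665.   7. 270.] [657. -17. 265.]
scene 270 72 [584. -39. 270.] [669.   7. 280.] [633. -15. 275.]
scene 280 92 [588. -41. 280.] [671.  10. 290.] [636. -15. 286.]
scene 290 137 [590. -41. 290.] [670.   8. 300.] [644. -10. 294.]
```

The fingertips really sit about 34 mm behind the reported TCP, at z≈190, so they passed just over the top and the strop didn't move. I'll rise, go back and come down deeper.

Emit:
{"method": "play_rows", "body": {"series": [[[0, 0, 2, 0, 0, 0, 0.5], [1.1, 0.28, 1, -0.22, 0.87, 0, 0.45], [1.0, 0.25, 0, 0, 0, 0, 0.45], [1.0, 0.25, 0, 0, 0, 0, 0.45], [0, 0, 0, 0, 0, 0, 0.45], [0, 0, -2, 0, 0, 0, 0.45], [0, 0, -1.8, 0, 0, 0, 0.45], [0, 0, -1.0, 0, 0, 0, 0.45], [0, 0, -0.6, 0, 0, 0, 0.45], [0, 0, 0, 0, 0, 0, 0.45]]]}}

```text
clock: 6.58
eef_pos: [636.2, -9.5, 132.1]
tool_rot: [-3.141, -0.0, 1.801]
force: [-0.3, -0.1, -0.4]
width: 47.1
gripper_force: 0.0
```

```bash
sed -i 's/\[30,37\]/[58,65]/; s/\[0,28\]/[0,32]/' plan.py; sed -i 's/print(\[\*dl.tolist(),round(.237\*a,2),round(-.972\*a,2),0,round(c,2)\],end=", ")/print([*dl.tolist(),float(round(.237*a,2)),float(round(-.972*a,2)),0,float(round(c,2))],end=", ")/' plan.py
python3 - <<'E'
from plan import *
im,d,T,W=wcloud(); s=ctrl.read_state(); print(s["eef_pos"],s["force"],s["width"])
for sg in(-1,1):
    Q=T[(abs(T[...,1]*sg-s["width"]/2-5)<10)&(abs(T[...,0])<14)&(T[...,2]>-70)&(T[...,2]<-10)]; print(sg,len(Q),np.round(np.percentile(Q,[1,50,99],axis=0)))
Q=W[(W[...,2]>183)&(W[...,2]<197)&(abs(W[...,0]-638)<50)&(abs(W[...,1]+10)<60)]; print(len(Q),cv2.minAreaRect(Q[:,:2].astype(np.float32)))
im,d=get_image("side"); cv2.imwrite("pics/s4.png",cv2.resize(im[110:290,180:400,::-1],None,fx=3,fy=3))
rows([636.3,-9.5,132.4],0,np.arange(3,33,1.5))
E
```

```text
[636.49896346  -9.45279861 132.62463305] [-0.23373282 -0.13256916 -0.01356171] 46.79022028854114
-1 1467 [[-10. -37. -70.]
 [  7. -25. -56.]
 [ 12. -23. -36.]]
1 1478 [[-10.  23. -70.]
 [  7.  25. -56.]
 [ 12.  37. -36.]]
9166 ((637.0833129882812, -8.37649917602539), (61.54634475708008, 61.55821228027344), 55.84466552734375)
[-0.43, -0.1, -0.06, 0.0, -0.0, 0, 0.56], [-0.46, -0.12, -0.04, 0.0, -0.0, 0, 0.56], [-0.45, -0.11, -0.04, 0.0, -0.0, 0, 0.56], [-0.46, -0.11, -0.05, 0.0, -0.0, 0, 0.56], [-0.45, -0.11, -0.07, 0.0, -0.0, 0, 0.56], [-0.42, -0.1, -0.07, 0.07, -0.29, 0, 0.56], [-0.38, -0.09, -0.07, 0.19, -0.78, 0, 0.56], [-0.26, -0.07, -0.1, 0.19, -0.78, 0, 0.53], [-0.26, -0.06, -0.11, 0.19, -0.78, 0, 0.51], [-0.26, -0.06, -0.12, 0.19, -0.78, 0, 0.48], [-0.26, -0.07, -0.13, 0.19, -0.78, 0, 0.46], [-0.25, -0.06, -0.13, 0.19, -0.78, 0, 0.43], [-0.25, -0.06, -0.15, 0.19, -0.78, 0, 0.41], [-0.24, -0.06, -0.15, 0.19, -0.78, 0, 0.38], [-0.24, -0.06, -0.15, 0.19, -0.78, 0, 0.36], [-0.24, -0.05, -0.17, 0.19, -0.78, 0, 0.34], [-0.23, -0.06, -0.17, 0.19, -0.78, 0, 0.31], [-0.22, -0.05, -0.18, 0.19, -0.78, 0, 0.29], [-0.22, -0.06, -0.18, 0.19, -0.78, 0, 0.26], [-0.21, -0.05, -0.19, 0.19, -0.78, 0, 0.24], 
 [574.4 -24.6 109.1] 11.500000000000002 31.5
```

View pics/s4.png

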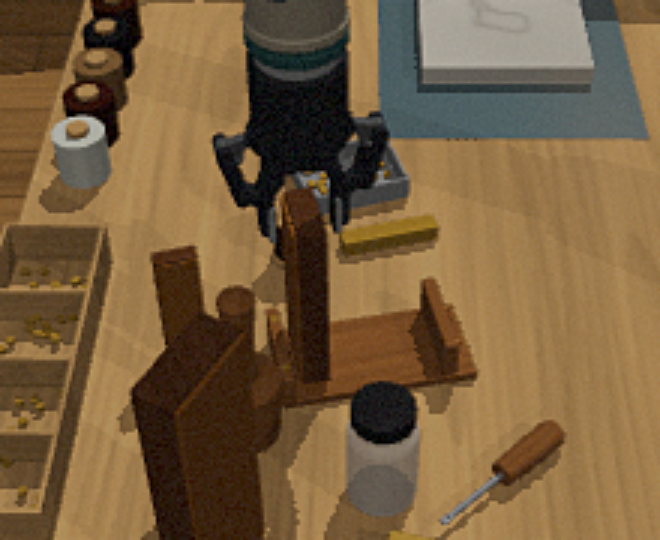

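The side view now shows the fingers straddling the strop's top, at about (275,220) and (338,215). Next I close to a small gap and tip it past balance.

Emit:
{"method": "play_rows", "body": {"series": [[[0, 0, 0, 0, 0, 0, 0.5], [0, 0, 0, 0, 0, 0, 0.56], [0, 0, 0, 0, 0, 0, 0.56], [-0.43, -0.1, -0.06, 0, 0, 0, 0.56], [-0.46, -0.12, -0.04, 0, 0, 0, 0.56], [-0.45, -0.11, -0.04, 0, 0, 0, 0.56], [-0.46, -0.11, -0.05, 0, 0, 0, 0.56], [-0.45, -0.11, -0.07, 0, 0, 0, 0.56], [-0.42, -0.1, -0.07, 0.07, -0.29, 0, 0.56], [-0.38, -0.09, -0.07, 0.19, -0.78, 0, 0.56], [0, 0, 0, 0, 0, 0, 0.56]]]}}

```text
clock: 8.05
eef_pos: [604.9, -17.2, 128.4]
tool_rot: [3.123, -0.0, 1.801]
force: [-0.6, -0.1, 0.2]
width: 37.4
gripper_force: 0.1
```

```bash
cat > chk.py <<'E'
from h import *
import sys
s=ctrl.read_state(); print(s["clock"],s["eef_pos"],s["force"],s["width"],s["qpos"])
U=np.array([np.cos(np.radians(13.7)),np.sin(np.radians(13.7))])
im,d=get_image("side"); cv2.imwrite(f"pics/{sys.argv[1]}.png",cv2.resize(im[110:290,180:400,::-1],None,fx=3,fy=3))
# strop side face (world +y side, y offset +20..35 lateral) in s,z
C=cloud("side",d); r=C[...,:2]-[636.3,-9.5]; sx=r@U; l=r@[-U[1],U[0]]
m=(d>0)&(l>24)&(l<36)&(sx>-200)&(sx<40)&(C[...,2]>16)&(C[...,2]<200)
Q=np.stack([sx[m],C[...,2][m]],1)
for lo in range(15,200,15):
    q=Q[(Q[:,1]>=lo)&(Q[:,1]<lo+15)]
    if len(q): print(lo,len(q),np.round(np.percentile(q[:,0],[5,50,95])))
E
python3 chk.py s5
```

```text
8.05 [604.93051245 -17.241963   128.36884058] [-0.55104164 -0.13481501  0.16030328] 37.38655428486778 [ 0.20048199  0.65613121 -0.34510331  1.73060812  0.29149538  0.78677987
 -0.05200795]
15 39 [-114.   -6.    8.]
30 53 [-114.   -1.   29.]
45 63 [-124.  -13.    4.]
60 43 [-23.  -9.   3.]
75 45 [-28. -15.  -2.]
90 50 [-31. -18.  -5.]
105 45 [-34. -19.  -8.]
120 51 [-37. -24. -11.]
135 46 [-39. -26. -15.]
150 54 [-44. -30. -17.]
165 58 [-47. -34. -21.]
180 50 [-49. -37. -24.]
```

View pics/s5.png

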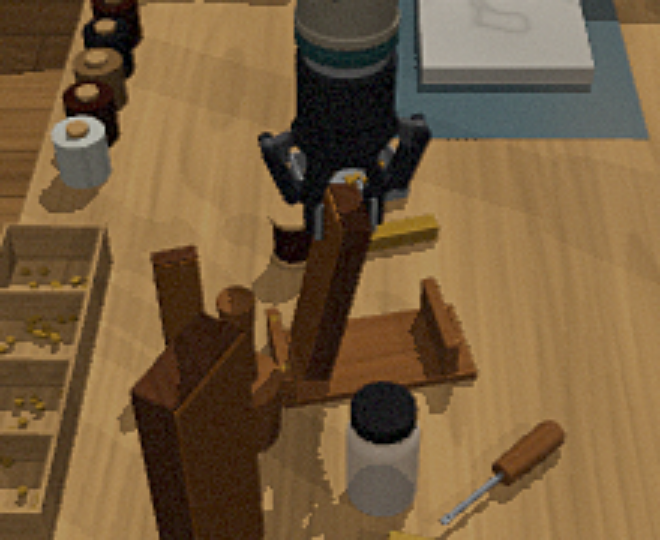

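The strop now leans about 12–13° and rests on the front finger at (365,215). I'll carry on letting it down.

Emit:
{"method": "play_rows", "body": {"series": [[[-0.26, -0.07, -0.1, 0.19, -0.78, 0, 0.53], [-0.26, -0.06, -0.11, 0.19, -0.78, 0, 0.51], [-0.26, -0.06, -0.12, 0.19, -0.78, 0, 0.48], [-0.26, -0.07, -0.13, 0.19, -0.78, 0, 0.46], [-0.25, -0.06, -0.13, 0.19, -0.78, 0, 0.43], [-0.25, -0.06, -0.15, 0.19, -0.78, 0, 0.41], [-0.24, -0.06, -0.15, 0.19, -0.78, 0, 0.38], [-0.24, -0.06, -0.15, 0.19, -0.78, 0, 0.36], [-0.24, -0.05, -0.17, 0.19, -0.78, 0, 0.34], [-0.23, -0.06, -0.17, 0.19, -0.78, 0, 0.31], [-0.22, -0.05, -0.18, 0.19, -0.78, 0, 0.29], [-0.22, -0.06, -0.18, 0.19, -0.78, 0, 0.26], [-0.21, -0.05, -0.19, 0.19, -0.78, 0, 0.24], [0, 0, 0, 0, 0, 0, 0.24]]]}}

```text
clock: 9.85
eef_pos: [573.6, -24.8, 108.8]
tool_rot: [2.941, -0.002, 1.801]
force: [-0.0, -0.9, -0.3]
width: 65.2
gripper_force: 0.3
```

```bash
python3 chk.py s6; python3 - <<'E'
from plan import *
rows([574.4,-24.6,109.1],11.5,np.arange(33,61.6,1.5))
E
```

```text
9.85 [573.59891871 -24.83234683 108.80244763] [-0.01192662 -0.85180101 -0.26006201] 65.17274433798441 [ 0.25083691  0.58075223 -0.32331008  2.01544283  0.34270176  0.39284181
 -0.08063783]
15 33 [-115.  -12.    3.]
30 63 [-114.   -9.   28.]
45 73 [-124.  -26.   -3.]
60 51 [-46. -28. -16.]
75 54 [-56. -39. -25.]
90 53 [-65. -47. -33.]
105 55 [-74. -57. -44.]
120 58 [-83. -67. -50.]
135 61 [-93. -76. -61.]
150 59 [-100.  -85.  -71.]
165 45 [-104.  -90.  -79.]
[-0.21, -0.05, -0.2, 0.19, -0.78, 0, 0.21], [-0.2, -0.05, -0.21, 0.19, -0.78, 0, 0.19], [-0.2, -0.05, -0.21, 0.19, -0.78, 0, 0.16], [-0.19, -0.04, -0.21, 0.19, -0.78, 0, 0.14], [-0.18, -0.05, -0.22, 0.19, -0.78, 0, 0.12], [-0.18, -0.04, -0.23, 0.19, -0.78, 0, 0.09], [-0.17, -0.04, -0.24, 0.19, -0.78, 0, 0.07], [-0.16, -0.04, -0.23, 0.19, -0.78, 0, 0.04], [-0.16, -0.04, -0.25, 0.19, -0.78, 0, 0.02], [-0.25, -0.06, -0.25, 0.19, -0.78, 0, 0.02], [-0.25, -0.06, -0.26, 0.19, -0.78, 0, 0.02], [-0.24, -0.06, -0.27, 0.19, -0.78, 0, 0.02], [-0.23, -0.06, -0.27, 0.19, -0.78, 0, 0.02], [-0.23, -0.05, -0.28, 0.19, -0.78, 0, 0.02], [-0.21, -0.06, -0.29, 0.19, -0.78, 0, 0.02], [-0.21, -0.05, -0.29, 0.19, -0.78, 0, 0.02], [-0.2, -0.04, -0.3, 0.19, -0.78, 0, 0.02], [-0.18, -0.05, -0.31, 0.19, -0.78, 0, 0.02], [-0.18, -0.04, -0.31, 0.19, -0.78, 0, 0.02], [-0.18, -0.05, -0.32, 0.19, -0.78, 0, 0.02], 
 [534.3 -34.4  57.6] 27.500000000000014 61.5
```

View pics/s6.png

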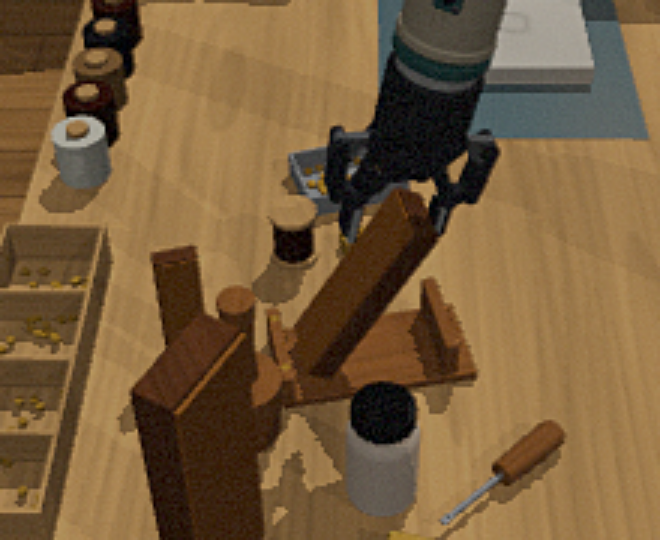

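The strop leans about 32° on the finger, as planned. Joint 6 is near its lower limit, so I'll fit the kinematics to see how far the hand can still pitch.

```bash
cat > kin.py <<'E'
from h import *
from scipy.optimize import least_squares, minimize
import itertools
D=[([1.039,.629,.038,1.518,-.027,.996,-.02],[291.7,-580.1,197.5],[-3.14,0,.466]),
([.195,.556,-.384,1.421,.213,1.205,.021],[638.6,-9.4,288.5],[3.141,0,1.804]),
([.18225588,.6711697,-.35238961,1.58591164,.27016047,.93393357,-.03179403],[637.67,-10.98,160.2],[-3.138,-.001,1.801]),
([.20048199,.65613121,-.34510331,1.73060812,.29149538,.78677987,-.05200795],[604.93,-17.24,128.37],[3.123,0,1.801]),
([.25083691,.58075223,-.32331008,2.01544283,.34270176,.39284181,-.08063783],[573.6,-24.83,108.8],[2.941,-.002,1.801])]
def fk(q,p,sg):
    h,L1,a,L2,a2,L3,b,o1,o7=p
    R=Ro.from_euler("Z",sg[0]*q[0]+o1); X=np.array([0,0,h])
    R=R*Ro.from_euler("Y",q[1]); R=R*Ro.from_euler("Z",sg[1]*q[2]); X=X+R.apply([a,0,L1])
    R=R*Ro.from_euler("Y",q[3]); X=X+R.apply([a2,0,0])
    R=R*Ro.from_euler("Z",sg[2]*q[4]); X=X+R.apply([0,0,L2])
    R=R*Ro.from_euler("Y",q[5]); R=R*Ro.from_euler("Z",sg[3]*q[6]+o7); X=X+R.apply([b,0,L3]) if 0 else X+(R*Ro.from_euler("Z",-sg[3]*q[6]-o7)).apply([b,0,L3])
    return X,R
def res(p,sg):
    o=[]
    for q,x,e in D:
        X,R=fk(q,p,sg); o+=list(X-x)+list(100*(Ro.from_euler("xyz",e).inv()*R).as_rotvec())
    return o
best=min((least_squares(res,[330,400,0,400,0,250,0,o1,o7],args=(sg,)) for sg in itertools.product((1,-1),repeat=4) for o1 in(0,3) for o7 in(1.5,-1.5)),key=lambda r:r.cost) if 0 else None
if __name__=="__main__":
    B=None
    for sg in itertools.product((1,-1),repeat=4):
        for o7 in(1.5,-1.5):
            r=least_squares(res,[330,400,0,400,0,250,0,0,o7],args=(sg,),max_nfev=100)
            if B is None or r.cost<B[0].cost: B=(r,sg)
    r,sg=B; print(r.cost,sg,np.round(r.x,2),np.round(np.abs(r.fun).max(),2))
    np.savez("kin.npz",p=r.x,sg=sg)
    lo=np.array([-3.06,-.37,-1.25,.18,-1.1,.23,-2.94]);hi=np.array([3.06,2.12,1.32,2.47,4.24,1.98,2.94])
    from plan import pose
    U=Ro.from_euler("xyz",D[3][2])
    for th in(40,50,60,70,76):
        for fm in(10,15,20,25,32):
            P,phi,c=pose(th); 
            # recompute with phi=fm
            t,p=np.radians([th,fm]); w=84 if th>45 else np.interp(th,[12,45],[38,84]); d=65
            Cc=np.array([-14-180*np.sin(t),10+180*np.cos(t)]); qq=Cc+w/2*np.array([np.cos(p),np.sin(p)])+d*np.array([np.sin(p),-np.cos(p)])
            X=np.r_[np.array([636.3,-9.5])+np.array([.971,.237])*qq[0],qq[1]]
            Rt=Ro.from_rotvec(np.array([.237,-.972,0])*np.radians(fm))*Ro.from_euler("xyz",[np.pi,0,1.803])
            def f(q):
                x,R=fk(q,r.x,sg); return np.r_[x-X,150*(Rt.inv()*R).as_rotvec(),2*(np.array(q)-D[4][0])]
            s=least_squares(f,D[4][0],bounds=(lo+.02,hi-.02)); print(th,fm,np.round(X),"err",np.round(np.linalg.norm(s.fun[:6]),1),np.round(s.x,2))
E
python3 kin.py
```

```text
6.459234482259889 (-1, -1, -1, -1) [ 3.2394e+02  5.6122e+02  5.0900e+00  3.8140e+02  7.2000e-01  3.7170e+02
  4.6600e+00 -4.0000e-02  1.5300e+00] 2.68
40 10 [558. -29.  91.] err 0.0 [ 0.26  0.6  -0.31  2.04  0.35  0.37 -0.08]
40 15 [563. -27.  95.] err 0.1 [ 0.3   0.59 -0.35  2.11  0.47  0.25 -0.18]
40 20 [567. -26. 100.] err 0.4 [ 0.49  0.62 -0.61  2.18  1.22  0.25 -0.91]
40 25 [571. -25. 105.] err 0.4 [ 0.68  0.71 -0.88  2.25  1.74  0.4  -1.38]
40 32 [576. -24. 113.] err 0.2 [ 0.86  0.92 -1.23  2.35  1.98  0.71 -1.54]
50 10 [540. -33.  69.] err 0.0 [ 0.24  0.62 -0.27  2.1   0.37  0.29 -0.09]
50 15 [545. -32.  74.] err 0.3 [ 0.41  0.64 -0.5   2.17  0.99  0.25 -0.68]
50 20 [549. -31.  79.] err 0.6 [ 0.51  0.66 -0.62  2.24  1.58  0.25 -1.25]
50 25 [552. -30.  85.] err 0.3 [ 0.78  0.84 -1.06  2.31  1.85  0.58 -1.46]
50 32 [557. -29.  93.] err 0.2 [ 0.87  0.97 -1.23  2.41  2.08  0.78 -1.61]
60 10 [522. -37.  43.] err 0.3 [ 0.32  0.67 -0.38  2.16  0.8   0.25 -0.49]
60 15 [527. -36.  48.] err 0.5 [ 0.45  0.69 -0.54  2.23  1.42  0.25 -1.1 ]
60 20 [531. -35.  53.] err 0.3 [ 0.7   0.83 -0.92
[... 226 characters left out ...]
 2.21  1.26  0.25 -0.94]
70 15 [514. -39.  20.] err 0.3 [ 0.59  0.83 -0.77  2.28  1.73  0.45 -1.37]
70 20 [518. -38.  25.] err 0.3 [ 0.75  0.97 -1.04  2.35  1.91  0.69 -1.49]
70 25 [522. -37.  30.] err 0.2 [ 0.84  1.09 -1.19  2.41  2.03  0.87 -1.55]
70 32 [526. -36.  39.] err 7.9 [ 0.89  1.13 -1.23  2.45  2.14  0.89 -1.59]
76 10 [504. -42.  -3.] err 0.5 [ 0.38  0.78 -0.45  2.23  1.49  0.25 -1.16]
76 15 [509. -41.   2.] err 0.3 [ 0.65  0.92 -0.87  2.3   1.81  0.57 -1.43]
76 20 [513. -40.   7.] err 0.2 [ 0.77  1.04 -1.07  2.37  1.96  0.77 -1.52]
76 25 [517. -39.  12.] err 0.2 [ 0.84  1.15 -1.2   2.43  2.07  0.93 -1.57]
76 32 [521. -38.  21.] err 10.4 [ 0.9   1.19 -1.23  2.45  2.15  0.92 -1.57]
```

The model fits to under 3 mm. A hand pitch of up to about 18° stays reachable, so I'll limit it to that and check the tracking along the way.

```bash
sed -i 's/phi=np.interp(th,\[10,70\],\[0,32\])/phi=np.interp(th,[31.5,70],[11.5,18])/; s/d=np.interp(th,\[12,45\],\[58,65\])/d=np.interp(th,[31.5,70],[62.1,63])/' plan.py
python3 - <<'E'
from plan import *
rows([574.4,-24.6,109.1],11.5,np.arange(33,61.6,1.5))
E
```

```text
[-0.27, -0.06, -0.21, 0.07, -0.29, 0, 0.21], [-0.25, -0.07, -0.23, 0.05, -0.19, 0, 0.19], [-0.25, -0.06, -0.23, 0.07, -0.29, 0, 0.16], [-0.25, -0.06, -0.24, 0.05, -0.19, 0, 0.14], [-0.24, -0.05, -0.25, 0.07, -0.29, 0, 0.12], [-0.23, -0.06, -0.26, 0.05, -0.19, 0, 0.09], [-0.22, -0.06, -0.27, 0.07, -0.29, 0, 0.07], [-0.21, -0.05, -0.27, 0.05, -0.19, 0, 0.04], [-0.21, -0.05, -0.28, 0.07, -0.29, 0, 0.02], [-0.3, -0.07, -0.32, 0.05, -0.19, 0, 0.02], [-0.28, -0.07, -0.32, 0.07, -0.29, 0, 0.02], [-0.28, -0.07, -0.34, 0.05, -0.19, 0, 0.02], [-0.27, -0.06, -0.34, 0.07, -0.29, 0, 0.02], [-0.27, -0.07, -0.35, 0.05, -0.19, 0, 0.02], [-0.25, -0.06, -0.35, 0.07, -0.29, 0, 0.02], [-0.24, -0.06, -0.37, 0.07, -0.29, 0, 0.02], [-0.23, -0.06, -0.37, 0.05, -0.19, 0, 0.02], [-0.22, -0.05, -0.37, 0.07, -0.29, 0, 0.02], [-0.22, -0.05, -0.38, 0.05, -0.19, 0, 0.02], [-0.2, -0.05, -0.39, 0.07, -0.29, 0, 0.02], 
 [525.5 -36.5  47.7] 16.6 61.5
```

Emit:
{"method": "play_rows", "body": {"series": [[[-0.27, -0.06, -0.21, 0.07, -0.29, 0, 0.21], [-0.25, -0.07, -0.23, 0.05, -0.19, 0, 0.19], [-0.25, -0.06, -0.23, 0.07, -0.29, 0, 0.16], [-0.25, -0.06, -0.24, 0.05, -0.19, 0, 0.14], [-0.24, -0.05, -0.25, 0.07, -0.29, 0, 0.12], [-0.23, -0.06, -0.26, 0.05, -0.19, 0, 0.09], [-0.22, -0.06, -0.27, 0.07, -0.29, 0, 0.07], [-0.21, -0.05, -0.27, 0.05, -0.19, 0, 0.04], [-0.21, -0.05, -0.28, 0.07, -0.29, 0, 0.02], [0, 0, 0, 0, 0, 0, 0.02]]]}}

```text
clock: 11.15
eef_pos: [552.5, -29.9, 86.4]
tool_rot: [2.901, -0.003, 1.801]
force: [-0.1, -0.2, 0.2]
width: 83.7
gripper_force: 0.5
```

```bash
python3 chk.py s7
```

```text
11.15 [552.50491245 -29.90092615  86.35107449] [-0.10167132 -0.23617201  0.20737314] 83.69557060691105 [ 0.25909763  0.59081525 -0.30039524  2.1238151   0.45143688  0.23692055
 -0.17148349]
15 29 [-115.  -15.   -4.]
30 76 [-114.  -15.   28.]
45 79 [-123.  -39.  -13.]
60 64 [-66. -45. -27.]
75 66 [-82. -63. -45.]
90 67 [-99. -77. -55.]
105 75 [-115.  -91.  -71.]
120 65 [-127. -105.  -89.]
135 66 [-138. -121. -105.]
150 13 [-127. -121. -115.]
```

View pics/s7.png

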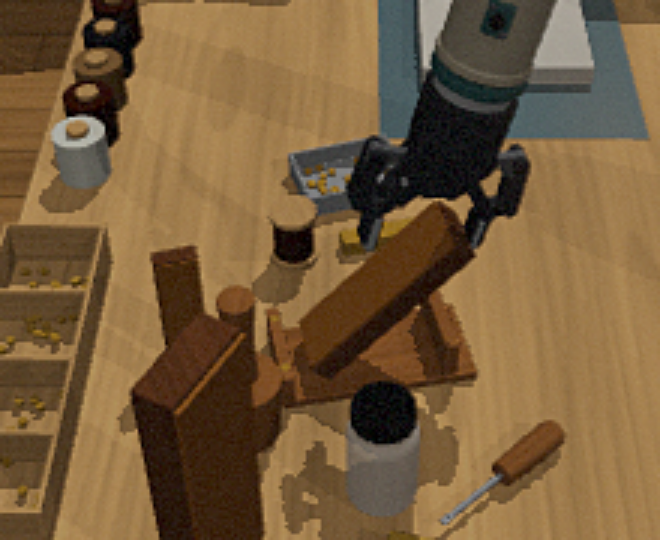

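```bash
cat > tip.py <<'E'
from h import *
im,d,T,W=wcloud(); s=ctrl.read_state(); w=s["width"]
for sg in(-1,1):
    Q=T[(T[...,1]*sg>w/2-3)&(T[...,1]*sg<w/2+9)&(abs(T[...,0])<13)&(T[...,2]>-75)&(T[...,2]<-15)]; print(sg,len(Q),np.round(np.percentile(Q,[2,50,98],axis=0)).tolist()) if len(Q) else 0
E
python3 tip.py
```

```text
-1 1195 [[-10.0, -48.0, -75.0], [7.0, -42.0, -65.0], [12.0, -39.0, -52.0]]
1 1473 [[-10.0, 41.0, -75.0], [6.0, 42.0, -63.0], [12.0, 48.0, -47.0]]
```

The strop is down to about 45° with no slip. Only about 12 mm of finger is engaged past the edge, so I'll slide the hand 6 mm deeper along the finger while continuing.

```bash
sed -i 's/d=np.interp(th,\[31.5,70\],\[62.1,63\])/d=np.interp(th,[45,51],[62.4,68.5])/' plan.py
python3 - <<'E'
from plan import *
rows([553.1,-29.7,86.7],13.8,np.r_[np.arange(46.5,60.1,1.5),np.arange(61,71.1,1)])
E
```

```text
[-0.26, -0.07, -0.46, 0.05, -0.19, 0, 0.02], [-0.25, -0.06, -0.47, 0.07, -0.29, 0, 0.02], [-0.24, -0.06, -0.48, 0.05, -0.19, 0, 0.02], [-0.24, -0.06, -0.48, 0.07, -0.29, 0, 0.02], [-0.26, -0.06, -0.35, 0.05, -0.19, 0, 0.02], [-0.25, -0.06, -0.35, 0.07, -0.29, 0, 0.02], [-0.24, -0.06, -0.36, 0.07, -0.29, 0, 0.02], [-0.23, -0.06, -0.36, 0.05, -0.19, 0, 0.02], [-0.22, -0.05, -0.38, 0.07, -0.29, 0, 0.02], [-0.21, -0.05, -0.37, 0.05, -0.19, 0, 0.02], [-0.13, -0.04, -0.26, 0.05, -0.19, 0, 0.02], [-0.13, -0.03, -0.26, 0.02, -0.1, 0, 0.02], [-0.13, -0.03, -0.26, 0.05, -0.19, 0, 0.02], [-0.12, -0.03, -0.26, 0.05, -0.19, 0, 0.02], [-0.12, -0.03, -0.27, 0.05, -0.19, 0, 0.02], [-0.11, -0.02, -0.27, 0.02, -0.1, 0, 0.02], [-0.11, -0.03, -0.27, 0.05, -0.19, 0, 0.02], [-0.1, -0.02, -0.27, 0.05, -0.19, 0, 0.02], [-0.09, -0.03, -0.27, 0.02, -0.1, 0, 0.02], [-0.1, -0.02, -0.28, 0.05, -0.19, 0, 0.02], [-0.1, -0.03, -0.3, 0.0, -0.0, 0, 0.02], 
 [516.7 -38.7  16.4] 18.0 71.0
```

Emit:
{"method": "play_rows", "body": {"series": [[[-0.26, -0.07, -0.46, 0.05, -0.19, 0, 0.02], [-0.25, -0.06, -0.47, 0.07, -0.29, 0, 0.02], [-0.24, -0.06, -0.48, 0.05, -0.19, 0, 0.02], [-0.24, -0.06, -0.48, 0.07, -0.29, 0, 0.02], [-0.26, -0.06, -0.35, 0.05, -0.19, 0, 0.02], [-0.25, -0.06, -0.35, 0.07, -0.29, 0, 0.02], [0, 0, 0, 0, 0, 0, 0.02]]]}}

```text
clock: 12.12
eef_pos: [537.9, -33.6, 60.6]
tool_rot: [2.875, -0.003, 1.801]
force: [-0.9, -0.2, -0.5]
width: 83.5
gripper_force: 0.4
```

```bash
python3 chk.py s8; python3 tip.py
```

```text
12.125 [537.89628314 -33.61628396  60.62647829] [-0.92214431 -0.23921544 -0.51534822] 83.51300251811634 [ 0.4110427   0.65951507 -0.50074726  2.19731312  1.22809858  0.238945
 -0.91685351]
15 30 [-114.  -13.   -2.]
30 88 [-55. -16.  28.]
45 99 [-123.  -45.  -13.]
60 83 [-93. -61. -37.]
75 91 [-112.  -84.  -58.]
90 82 [-137. -109.  -84.]
105 78 [-152. -128. -106.]
120 38 [-148. -138. -123.]
-1 1211 [[-10.0, -48.0, -74.0], [7.0, -42.0, -65.0], [12.0, -39.0, -52.0]]
1 1462 [[-10.0, 41.0, -74.0], [6.0, 42.0, -63.0], [12.0, 48.0, -46.0]]
```

Emit:
{"method": "play_rows", "body": {"series": [[[-0.24, -0.06, -0.36, 0.07, -0.29, 0, 0.02], [-0.23, -0.06, -0.36, 0.05, -0.19, 0, 0.02], [-0.22, -0.05, -0.38, 0.07, -0.29, 0, 0.02], [-0.21, -0.05, -0.37, 0.05, -0.19, 0, 0.02], [-0.13, -0.04, -0.26, 0.05, -0.19, 0, 0.02], [-0.13, -0.03, -0.26, 0.02, -0.1, 0, 0.02], [-0.13, -0.03, -0.26, 0.05, -0.19, 0, 0.02], [-0.12, -0.03, -0.26, 0.05, -0.19, 0, 0.02], [0, 0, 0, 0, 0, 0, 0.02]]]}}

```text
clock: 13.35
eef_pos: [524.1, -37.0, 35.7]
tool_rot: [2.845, -0.003, 1.801]
force: [-0.9, -0.4, -0.7]
width: 83.7
gripper_force: 0.4
```

```bash
python3 chk.py s9
```

```text
13.35 [524.06020183 -36.96898648  35.69416174] [-0.87305209 -0.38304269 -0.68132169] 83.70747871691863 [ 0.48712028  0.72971854 -0.59072301  2.26933195  1.78610259  0.29504012
 -1.44342249]
15 37 [-114.  -17.   -4.]
30 114 [-89. -27.  28.]
45 140 [-122.  -66.  -21.]
60 121 [-140.  -96.  -56.]
75 109 [-165. -130.  -92.]
90 54 [-163. -150. -130.]
180 14 [-186. -174. -162.]
195 19 [-190. -164. -149.]
```

View pics/s9.png

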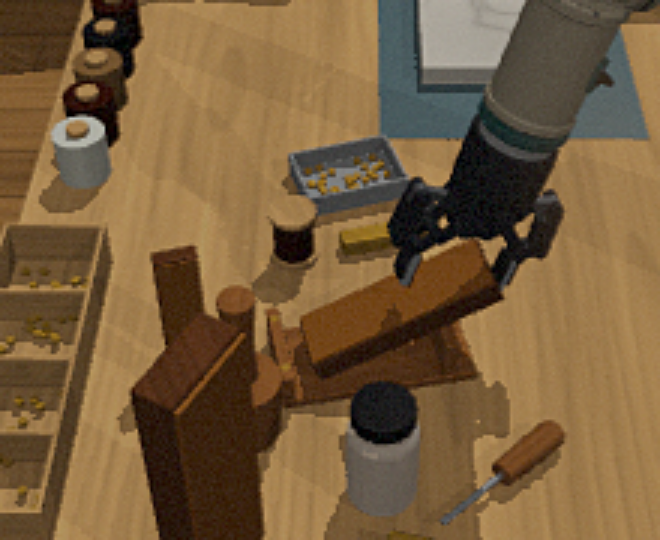

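The strop is at about 65°, just above the rest block, with the front finger at (505,275). Next is the final lowering, then a small move outward.

Emit:
{"method": "play_rows", "body": {"series": [[[-0.12, -0.03, -0.27, 0.05, -0.19, 0, 0.02], [-0.11, -0.02, -0.27, 0.02, -0.1, 0, 0.02], [-0.11, -0.03, -0.27, 0.05, -0.19, 0, 0.02], [-0.1, -0.02, -0.27, 0.05, -0.19, 0, 0.02], [-0.1, -0.03, -0.27, 0.02, -0.1, 0, 0.02], [-0.1, -0.02, -0.2, 0, 0, 0, 0], [-0.2, -0.05, -0.1, 0, 0, 0, 0], [-0.2, -0.05, 0, 0, 0, 0, 0], [0, 0, 0, 0, 0, 0, 0]]]}}

```text
clock: 14.52
eef_pos: [513.4, -39.5, 19.2]
tool_rot: [2.832, -0.003, 1.801]
force: [-0.7, -0.6, -0.1]
width: 85.9
gripper_force: 0.0
```

```bash
python3 chk.py s10
```

```text
14.525 [513.36002653 -39.52727942  19.2345543 ] [-0.73867498 -0.55219186 -0.06304278] 85.85189940231142 [ 0.56062597  0.7970879  -0.68990717  2.31253014  1.96137622  0.39856818
 -1.59176764]
15 41 [-114.  -15.   -1.]
30 117 [-92. -31.  26.]
45 147 [-122.  -67.  -21.]
60 133 [-152. -107.  -65.]
75 101 [-166. -137. -107.]
90 20 [-163. -155. -141.]
165 13 [-198. -188. -177.]
180 77 [-196. -168. -153.]
195 29 [-195. -169. -156.]
```

View pics/s10.png

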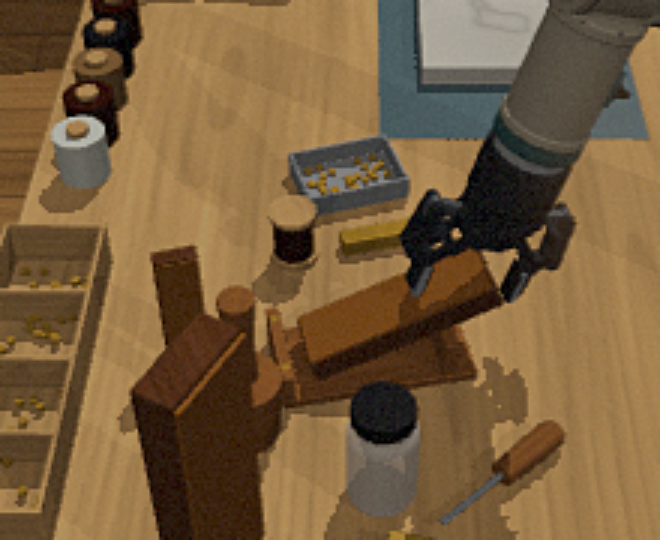

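The strop rests on the block at about 69°, and the front finger is clear of its end at (512,285). I'll withdraw along the tool axis.

Emit:
{"method": "play_rows", "body": {"series": [[[-0.15, -0.04, 0.48, 0, 0, 0, 0], [-0.23, -0.06, 0.75, 0, 0, 0, 0], [-0.3, -0.07, 0.95, 0, 0, 0, 0], [-0.3, -0.07, 0.95, 0, 0, 0, 0], [-0.4, -0.1, 1.3, 0, 0, 0, 0], [-0.4, -0.1, 1.3, 0, 0, 0, 0], [0, 0, 1.5, 0, 0, 0, 0], [0, 0, 2, 0, 0, 0, 0], [0, 0, 2, -0.5, 2, 0, 0], [0, 0, 2, -0.5, 2, 0, 0], [0, 0, 2, -0.5, 2, 0, 0], [0, 0, 2, -0.5, 2, 0, 0], [0, 0, 2, -0.5, 2, 0, 0], [0, 0, 0, 0, 0, 0, 0], [0, 0, 0, 0, 0, 0, 0]]]}}

```text
clock: 16.45
eef_pos: [494.9, -44.2, 211.0]
tool_rot: [3.012, 0.0, 1.801]
force: [0.2, 0.1, 0.3]
width: 85.4
gripper_force: 0.0
```

```bash
python3 chk.py s11; python3 - <<'E'
from h import *
im,d,T,W=wcloud()
m=(abs(W[...,0]-560)<130)&(abs(W[...,1]+20)<90)
so=np.array([517.2,-34.1])+64*np.array([.977,.213]); r=W[...,:2]-so; a=np.radians(12.4); x=r@[np.cos(a),np.sin(a)]; y=r@[-np.sin(a),np.cos(a)]; z=W[...,2]
m=(abs(y)<34)&(x>-130)&(x<55)&(z>25+.35*(60-x)-5)&(z<150)
A=np.c_[x[m],y[m],np.ones(m.sum())]; c=np.linalg.lstsq(A,z[m],rcond=None)[0]; g=np.abs(A@c-z[m])<3
c=np.linalg.lstsq(A[g],z[m][g],rcond=None)[0]; print(g.sum(),c,np.degrees(np.arctan(c[:2])))
q=A[g][:,:2].astype(np.float32); print(cv2.minAreaRect(q),q.min(0),q.max(0))
E
```

```text
16.45 [494.86310827 -44.24162895 210.98467555] [0.20061996 0.12528155 0.26375955] 85.41371397225085 [ 0.80698722  0.51750937 -1.0779894   2.01883037  0.62758398  0.82154931
 -0.37670013]
15 40 [-114.  -19.   -3.]
30 117 [-79. -28.  26.]
45 143 [-121.  -70.  -21.]
60 138 [-160. -110.  -61.]
75 93 [-165. -134. -102.]
90 27 [-162. -150. -137.]
7611 [-3.51901117e-01 -1.56042967e-02  5.88749801e+01] [-19.38702738  -0.89398779]
((-25.982582092285156, -2.922954559326172), (162.9559326171875, 60.04951477050781), 1.1181811094284058) [-107.878044  -33.89352 ] [54.99228  27.878405]
```

View pics/s11.png

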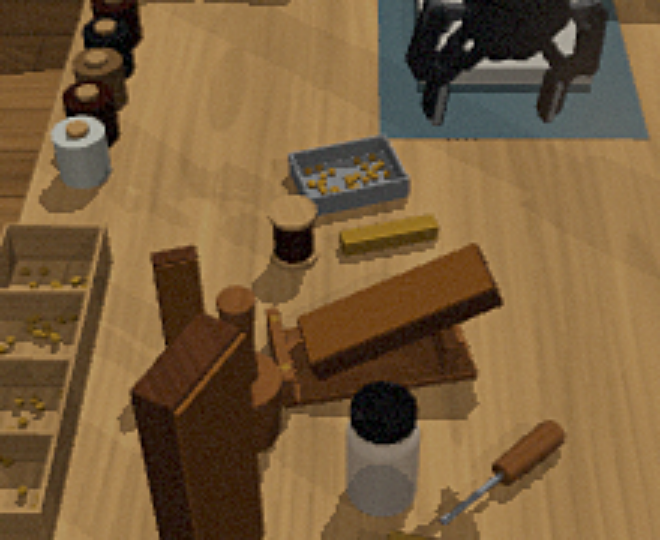

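```bash
python3 -c "
from h import *
print(workorder.finish_job())"
```

```text
the job is handed in; nothing more can be done
None
```

The strop was let down gently onto the rest block, sloping about 20° from level with the leather up and its foot still on the board. The hand is clear, the other things look unmoved, and the job is handed in at about 16.5 s with no verdict returned; I viewed 12 pictures, over the limit of 10.

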